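# Set out an M24 bolt set in order of assembly

## Task

Set out this bolt set for the fitter in the order it goes together, leaving the big hex bolt where it lies: in line with the bolt and about 2 cm clear of its head lay the thick round washer flat, and stand the spacer tube upright on it; in line with the bolt and about 2 cm clear of its threaded end lay the square plate washer flat and square to the bolt, and lay the nut flat on it. Centre each upper part over the washer under it, and do not disturb the nail coil, the tape roll or the screw tub.

Things in the scene. Friction and masses are not known exactly. Their poses are not given: they have to be found in the camera images.
- bolt: The loose M24 hex bolt, zinc-plated steel, 0.6 kg, lying in any direction. 155 mm overall: hexagon head 36 mm across flats, 15 mm long, then a 24 mm shank, its last 60 mm threaded. Origin on the table under mid-length; x runs level from head to threaded end, z up. Head's outer face at x = -77.5 mm, threaded end at x = +77.5 mm. Highest point: the head, 37 mm over the table.
- round_washer_mid (a point): Centre (half-way up) of the thick round washer: plain steel disc 60 mm across and 10 mm thick with a 26 mm hole, 0.18 kg, starting flat on the table. z is its axis.
- square_plate_mid (a point): Centre (half-way up) of the square plate washer: plain steel plate 60 x 60 mm and 10 mm thick with a 26 mm round hole, 0.24 kg, starting flat on the table. x and y run parallel to its edges, z up.
- spacer_tube_mid (a point): Centre (half-way up) of the spacer tube: plain steel tube 34 mm outside, 27 mm inside and 60 mm long, 0.13 kg, starting upright on the table. z is its axis.
- nut_mid (a point): Centre (half-way up) of the M24 hex nut: plain steel, 36 mm across flats (41.6 mm across corners), 21.5 mm high with a 24 mm bore, 0.11 kg, starting flat on the table. z is its axis; x and y are level, x points square to one of its flats (as does every 60 degrees from x), y to a corner.
- nail_coil: Bystander: coil of wire-collated nails, 100 mm across, 46 mm high, axis upright. Origin at the centre of its underside.
- tape_roll: Bystander: roll of green masking tape lying flat, 92 mm across, 25 mm high. Origin at the centre of its underside.
- screw_tub: Bystander: open clear plastic tub of screws with a black and yellow band, 100 x 120 mm, 70 mm high. Origin at the centre of its underside.
Not all that is in view belongs to the job. What is shaped like the part that bears round_washer_mid but black, brown or red is not meant.

How it is judged:
By the outcome, as a careful person would: the job done as asked, in the order asked, and still so for the second after the job is handed in, with the robot touching nothing.
It also fails if it takes over 99 s, if anything falls off the work surface, if the arm or the gripper's body presses on something with over 40 N, if the wrist force passes 120 N, or if a joint passes its speed limit or range.

## Robot

A 7-joint arm with a two-finger parallel gripper is mounted at the origin on the work surface. World frame = base frame: x ahead of the robot, y to its left, z up, the work surface at z = 0. Lengths are in mm, angles in rad, forces in N, time in s.
With the tool pointing down it reaches from about 400 to 875 mm from the base axis. Payload 4.4 kg.
Tool frame: the origin (TCP) lies midway between the tips of the shut fingers; the grasp point (between the pads) lies 19 mm behind it; z points along the fingers, y is the line along which they close (so a half turn about z gives the same grasp; the last joint's range is limited). The gripper opens to 85 mm and grips with 20 to 120 N. Pads are 22 mm wide; open, the fingers measure 114 mm over their backs; the gripper's body (76 mm by 85 mm) begins 54 mm behind the grasp point. The pads swing forward as they close: fully open they stand 13 mm farther back than shut.
Start: joints at [1.19, 0.628, 0.038, 1.517, -0.027, 0.996, -0.02], TCP at [201.285, -618.063, 231.313] pointing down, gripper open.
Joint ranges: [-3.06, 3.06], [-0.37, 2.12], [-1.25, 1.32], [0.18, 2.47], [-1.1, 4.24], [0.23, 1.98], [-2.94, 2.94]. Speed limits (rad/s): [2.57, 2.57, 3.14, 3.14, 3.14, 3.14, 3.14].

## Interface

Orientations are given as [roll, pitch, yaw] about the fixed x, y, z axes, in that order (R = Rz(yaw) Ry(pitch) Rx(roll)).
In Python, from cell import read_state, get_image, finish_job gives the robot as it stands.
- The arm moves only by the tool send_rows, never from a script. Its argument "series" is a list of rows, each an object of numbers: "ax", "ay", "az": the turn, a rotation vector about the tool's x, y, z in rad; "dx", "dy", "dz": the shift along the tool's x, y, z in cm; "hand": the closure, from 0 (fully open) to 1 (shut). In form: [{"ax": .., "ay": .., "az": .., "dx": .., "dy": .., "dz": .., "hand": ..}, ...]. A call has 1 to 10 rows; each row is the pose to reach, as a shift and turn from the pose commanded when the call began, along the tool's axes at that moment; what a row does not reach only later rows make up. A row lasts 1/10 s, in which the tool goes at most 50 mm and 8.59 degrees, less where a joint would pass 70% of its speed; a pose out of reach is approached as far as the arm can. A call with a gripper value outside its range is refused whole. The fingers move at their own pace and stop on an object; the grip force is fixed at half the most. Time passes only in rows, so rows that repeat a pose let the fingers close. It gives the time, the measured TCP pose, the force, the opening and the grip force at its end, in the units of the state.
- read_state(): the state, without advancing time (a new reading comes with each control period).
- get_image(name): name is "scene" or "top" or "wrist"; returns a dict with "pixels" (420x560x3 uint8, red, green, blue), "mtx" (3x3 intrinsics, pixels), "R" (3x3) and "t" (3): a world point X has camera coordinates R X + t. Camera axes: x right, y down, z forward; pixel columns grow to the right and rows downward; lengths in mm; the calibration is good to about 2 mm. A picture is of the moment at which its call begins. There is no depth.
- finish_job(): hands the job in; it is judged then, once.
The state is a dict: "clock": time; "qpos": joint angles; "qd": joint speeds; "tau": joint torques, N m; "eef_pos": TCP position; "tool_rot": TCP orientation; "force": force on the tool from outside, world axes, zero at the start; "torque": the same for the moment, N m; "width": finger opening in mm; "gripper_force": force on a finger pad.
Only numpy, scipy, OpenCV 4.12 (cv2) and the standard library are available. Lean on these libraries where they do the work, as an engineer would, in place of code of your own. Each camera call takes 0.05 s, during which the arm holds its last target. There are 200 camera calls.

## Working session

There is one attempt and no reset: what is moved stays moved. The work goes in short steps, Python scripts to look and compute and a tool call to move; the robot and the scene stay as the last step left them, time stands still between calls to the robot, and variables do not carry over. Pictures are saved under pics/ and viewed, at most 14 in all, crops included, and the job is handed in when it is done.

Besides the shell and the picture viewer there is one more tool, called after "Request:" as name(argument=value, ...) on one line, values as JSON. send_rows: Moves the arm, as the interface text tells. Its arguments: {"type":"object","properties":{"series":{"type":"array","items":{"type":"object","properties":{"ax":{"type":"number"},"ay":{"type":"number"},"az":{"type":"number"},"dx":{"type":"number"},"dy":{"type":"number"},"dz":{"type":"number"},"hand":{"type":"number"}}}}},"required":["series"]}

```bash
ls; mkdir -p pics; python3 - <<'E'
from cell import *
import cv2
s=read_state(); print({k:s[k] for k in('clock','eef_pos','tool_rot','width')})
for n in('top','scene'):
    d=get_image(n); cv2.imwrite(f'pics/{n}1.png',d['pixels'][:,:,::-1]); print(n,d['mtx'],d['R'],d['t'])
E
```

```text
pics
{'clock': 0.0, 'eef_pos': array([ 201.09940857, -617.44935847,  230.3928448 ]), 'tool_rot': array([-3.13969468e+00,  2.28596032e-05,  3.14810724e-01]), 'width': 85.3279855755488}
top [[458.67969283   0.         281.64869559]
 [  0.         458.67969283 203.76746546]
 [  0.           0.           1.        ]] [[-0.01939349 -0.99973006  0.01279487]
 [-0.99189698  0.01763131 -0.12581538]
 [ 0.12555583 -0.0151312  -0.99197116]] [ -63.1711954   515.91148193 1297.90378391]
scene [[455.4514537    0.         283.61545269]
 [  0.         455.4514537  213.40576383]
 [  0.           0.           1.        ]] [[-0.71125273  0.70290581 -0.00655539]
 [ 0.46646337  0.464985   -0.7524632 ]
 [-0.5258626  -0.53824935 -0.65860167]] [ 396.81865194 -138.84011799 1615.49454793]
```

View pics/top1.png

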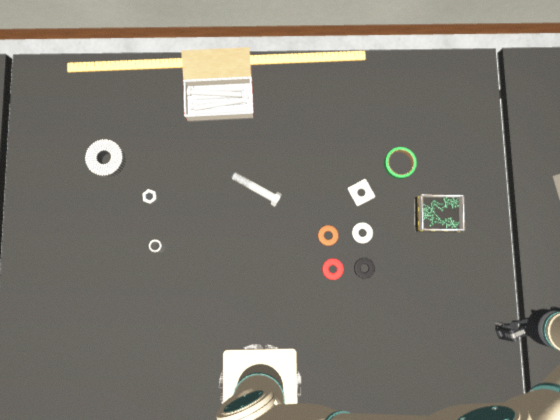

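View pics/scene1.png

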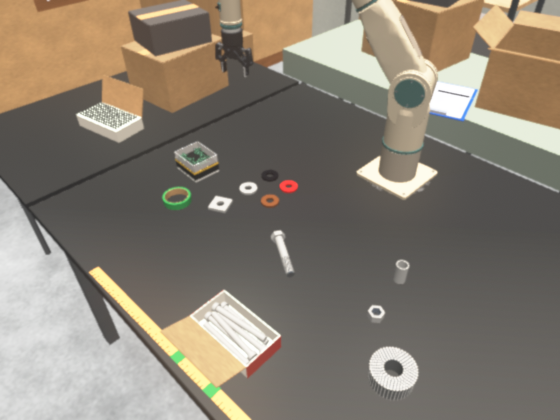

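The top picture shows the bolt running from (235,177) to its head at (277,199). The parts are the plate (361,192), the steel washer (362,233), the nut (149,196) and the tube (155,246). The bystanders are the coil (104,157), the tape (401,162) and the tub (441,213). The scene view shows the same layout, with the tube upright.

```bash
cat > h.py <<'E'
from cell import *
import cv2, numpy as np
from scipy.spatial.transform import Rotation as Ro
def ray(d,u,v,z):
    r=d['R'].T@np.linalg.solve(d['mtx'],[u,v,1.]); c=-d['R'].T@d['t']
    return c+r*(z-c[2])/r[2]
def proj(d,X):
    p=d['mtx']@(d['R']@np.asarray(X,float)+d['t']); return p[:2]/p[2]
def rectify(d,c,z,half=60,s=4):
    "top-down metric view of the plane at height z: image right=+x, down=+y, s px/mm"
    w=2*half*s; P=np.float32([proj(d,[c[0]+a,c[1]+b,z]) for a,b in((-half,-half),(half,-half),(half,half),(-half,half))])
    H=cv2.getPerspectiveTransform(P,np.float32([[0,0],[w,0],[w,w],[0,w]]))
    return cv2.warpPerspective(d['pixels'],H,(w,w))
def go(x,y,z,yaw):
    "shift (cm) and turn to the down-pointing pose with tool roll pi, given yaw"
    s=read_state(); A=Ro.from_euler('xyz',s['tool_rot']); B=Ro.from_euler('xyz',[np.pi,0,yaw])
    d=A.inv().apply(np.array([x,y,z])-s['eef_pos'])/10; t=(A.inv()*B).as_rotvec()
    print('d',d.round(2),'a',t.round(3),'| pos',s['eef_pos'].round(1),'yaw',s['tool_rot'].round(3),'w',round(s['width'],1),'F',s['force'].round(1),'t',s['clock'])
def blobs(d,z,lo=110,amin=20):
    g=cv2.cvtColor(d['pixels'],cv2.COLOR_RGB2GRAY)
    cs,_=cv2.findContours((g>lo).astype(np.uint8),cv2.RETR_EXTERNAL,cv2.CHAIN_APPROX_NONE)
    out=[]
    for c in cs:
        if cv2.contourArea(c)<amin: continue
        r=cv2.minAreaRect(c); W=np.array([ray(d,*p[0],z)[:2] for p in c],np.float32)
        out.append((np.round(r[0],1),np.round(cv2.minAreaRect(W)[0],1),np.round(cv2.minAreaRect(W)[1],1),round(cv2.minAreaRect(W)[2],1)))
    return out
E
python3 - <<'E'
from h import *
d=get_image('top')
for b in blobs(d,10):
    if 130<b[0][0]<480 and 130<b[0][1]<300: print(*b)
s=read_state(); w=get_image('wrist'); A=Ro.from_euler('xyz',s['tool_rot'])
C=-w['R'].T@w['t']; print('wrist cam in tool',A.inv().apply(C-s['eef_pos']),'fwd',A.inv().apply(w['R'][2]),w['mtx'][0,0])
E
```

```text
[332.5 269. ] [ 324.2 -217.1] [61.1 63.3] 88.3
[156. 245.] [403.2 294.6] [47.  40.6] 88.9
[327.9 235.3] [ 422.2 -206.7] [61.9 62.2] 29.7
[362.  232.5] [ 428.5 -307.3] [63.7 65.2] 43.2
[441.  212.5] [ 483.5 -544.3] [142.  113.7] 87.4
[149. 196.] [547.6 317.4] [46.7 45.2] 44.5
[361.  192.2] [ 548.4 -309.1] [69.2 69.4] 26.2
[256.4 185.9] [572.2   0.9] [161.9  47.9] 55.1
[400.8 161.8] [ 638.4 -432.5] [94.8 96.3] 43.3
wrist cam in tool [  68.64737731    0.61047818 -142.97623818] fwd [-2.67414720e-01 -8.02557455e-04  9.63581197e-01] 298.91819598685055
```

```bash
python3 -c "
from h import *
go(572,1,320,1.05)"
```

```text
d [ 54.42 -47.36  -8.87] a [-0.001 -0.    -0.735] | pos [ 201.2 -617.7  230.7] yaw [-3.14   0.     0.315] w 85.6 F [-0.2  0.7 -0.1] t 0.2
```

Request:
send_rows(series=[{"dz": -8.9,"dx": 5.0,"dy": -4.7},{"dx": 54.4,"dy": -47.4,"dz": -8.9,"az": -0.735},{"dx": 54.4,"dy": -47.4,"dz": -8.9,"az": -0.735},{"dx": 54.4,"dy": -47.4,"dz": -8.9,"az": -0.735},{"dx": 54.4,"dy": -47.4,"dz": -8.9,"az": -0.735},{"dx": 54.4,"dy": -47.4,"dz": -8.9,"az": -0.735},{"dx": 54.4,"dy": -47.4,"dz": -8.9,"az": -0.735},{"dx": 54.4,"dy": -47.4,"dz": -8.9,"az": -0.735},{"dx": 54.4,"dy": -47.4,"dz": -8.9,"az": -0.735},{"dx": 54.4,"dy": -47.4,"dz": -8.9,"az": -0.735}])

```text
invalid input at $.series[0]: expected keys ax, ay, az, dx, dy, dz, hand
```

```bash
python3 -c "
from h import *
go(572,1,320,1.05)"
```

```text
d [ 54.42 -47.36  -8.87] a [-0.001 -0.    -0.735] | pos [ 201.2 -617.7  230.7] yaw [-3.14   0.     0.315] w 85.6 F [-0.2  0.7 -0.1] t 0.2
```

All keys are needed.

Request:
send_rows(series=[{"ax": 0,"ay": 0,"az": -0.1,"dx": 5,"dy": -4.7,"dz": -8.9,"hand": 0},{"ax": 0,"ay": 0,"az": -0.735,"dx": 54.4,"dy": -47.4,"dz": -8.9,"hand": 0},{"ax": 0,"ay": 0,"az": -0.735,"dx": 54.4,"dy": -47.4,"dz": -8.9,"hand": 0},{"ax": 0,"ay": 0,"az": -0.735,"dx": 54.4,"dy": -47.4,"dz": -8.9,"hand": 0},{"ax": 0,"ay": 0,"az": -0.735,"dx": 54.4,"dy": -47.4,"dz": -8.9,"hand": 0},{"ax": 0,"ay": 0,"az": -0.735,"dx": 54.4,"dy": -47.4,"dz": -8.9,"hand": 0},{"ax": 0,"ay": 0,"az": -0.735,"dx": 54.4,"dy": -47.4,"dz": -8.9,"hand": 0},{"ax": 0,"ay": 0,"az": -0.735,"dx": 54.4,"dy": -47.4,"dz": -8.9,"hand": 0},{"ax": 0,"ay": 0,"az": -0.735,"dx": 54.4,"dy": -47.4,"dz": -8.9,"hand": 0},{"ax": 0,"ay": 0,"az": -0.735,"dx": 54.4,"dy": -47.4,"dz": -8.9,"hand": 0}])

```text
clock: 1.2
eef_pos: [447.7, -204.8, 303.3]
tool_rot: [3.141, 0.0, 1.05]
force: [0.7, -0.2, -0.4]
width: 85.9
gripper_force: 0.0
```

```bash
python3 -c "
from h import *
go(572,1,320,1.05)"
```

```text
d [24.03  0.53 -1.67] a [ 0.  0. -0.] | pos [ 447.7 -204.8  303.3] yaw [3.141 0.    1.05 ] w 85.9 F [ 0.7 -0.2 -0.4] t 1.2
```

Request:
send_rows(series=[{"ax": 0,"ay": 0,"az": 0,"dx": 24,"dy": 0.5,"dz": -1.7,"hand": 0},{"ax": 0,"ay": 0,"az": 0,"dx": 24,"dy": 0.5,"dz": -1.7,"hand": 0},{"ax": 0,"ay": 0,"az": 0,"dx": 24,"dy": 0.5,"dz": -1.7,"hand": 0},{"ax": 0,"ay": 0,"az": 0,"dx": 24,"dy": 0.5,"dz": -1.7,"hand": 0},{"ax": 0,"ay": 0,"az": 0,"dx": 24,"dy": 0.5,"dz": -1.7,"hand": 0},{"ax": 0,"ay": 0,"az": 0,"dx": 24,"dy": 0.5,"dz": -1.7,"hand": 0},{"ax": 0,"ay": 0,"az": 0,"dx": 24,"dy": 0.5,"dz": -1.7,"hand": 0},{"ax": 0,"ay": 0,"az": 0,"dx": 24,"dy": 0.5,"dz": -1.7,"hand": 0}])

```text
clock: 2.0
eef_pos: [570.2, -2.6, 319.7]
tool_rot: [-3.141, 0.002, 1.048]
force: [-0.6, -0.4, -0.3]
width: 85.6
gripper_force: 0.0
```

```bash
python3 - <<'E'
from h import *
go(572,1,320,1.05)
d=get_image('wrist'); cv2.imwrite('pics/w_bolt.png',d['pixels'][:,:,::-1])
for b in blobs(d,18,90,150): print(*b)
cv2.imwrite('pics/w_bolt_r.png',rectify(d,(572,1),18,120,2)[:,:,::-1])
E
```

```text
d [ 0.4  -0.02 -0.03] a [-0.     0.002 -0.002] | pos [570.2  -2.6 319.7] yaw [-3.141e+00  2.000e-03  1.048e+00] w 85.6 F [-0.6 -0.4 -0.3] t 2.0
[477.2 378.8] [ 693.4 -507.8] [192.6 136.5] 62.3
[ 86.4 379.8] [  67.5 -153.2] [196.9 141.9] 60.2
[279.5 177.5] [537.1 -46. ] [553.  988.9] 60.0
```

View pics/w_bolt_r.png

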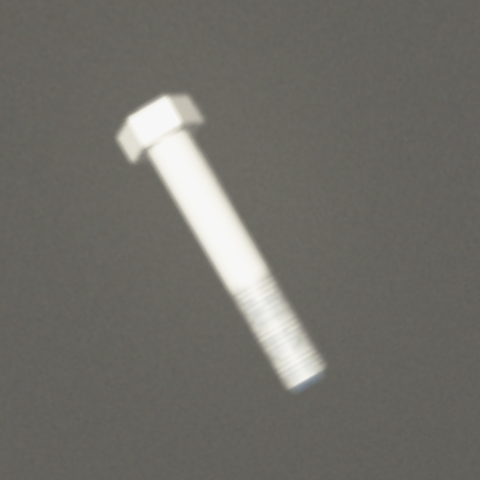

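```bash
python3 - <<'E'
from h import *
d=get_image('wrist'); c=(572,1); r=rectify(d,c,15,120,4)
g=cv2.GaussianBlur(cv2.cvtColor(r,cv2.COLOR_RGB2GRAY),(5,5),0)
m=(g>155).astype(np.uint8); n,l,st,_=cv2.connectedComponentsWithStats(m); k=1+np.argmax(st[1:,4])
ys,xs=np.nonzero(l==k); P=np.c_[xs,ys]/4-120+c
u=np.array([.5,.866])
for i in range(4):
    o=P.mean(0); t=(P-o)@u; tt=t.max()
    Q=P[(t>tt-125)&(t<tt-6)]; v=np.linalg.svd(Q-Q.mean(0),full_matrices=False)[2][0]; u=v*np.sign(v@u); q=Q.mean(0)
n=np.array([-u[1],u[0]]); t=(P-q)@u; s=(Q-q)@n
print('width',np.ptp(s),'extent',t.min(),t.max(),np.percentile(t,99.8))
H=P[t<t.max()-140]; print('head width',np.ptp((H-q)@n),((H-q)@n).min(),((H-q)@n).max())
# the end face crossing along the axis line
end=q+u*np.percentile(t,99.9); mid=end-u*77.5
print('dir',u,np.arctan2(u[1],u[0]),'end',end,'mid',mid,'washer',mid-u*127.5,'plate',mid+u*127.5)
head=mid-u*77.5
for z in(12,18,37):print(z,proj(d,[*head,z]))
E
```

```text
width 24.403214486959754 extent -94.10471239603136 66.80930180627338 66.12583181058066
head width 42.14584627488573 -20.890343866112747 21.255502408772983
dir [0.50369786 0.86387989] 1.0429223448813347 end [604.95475832  71.04813551] mid [565.91817443   4.09744381] washer [ 501.69669771 -106.04724252] plate [630.13965115 114.24213015]
12 [277.49632482 216.8914748 ]
18 [277.4268956  218.04628529]
37 [277.19522019 221.89972368]
```

View pics/w_bolt.png

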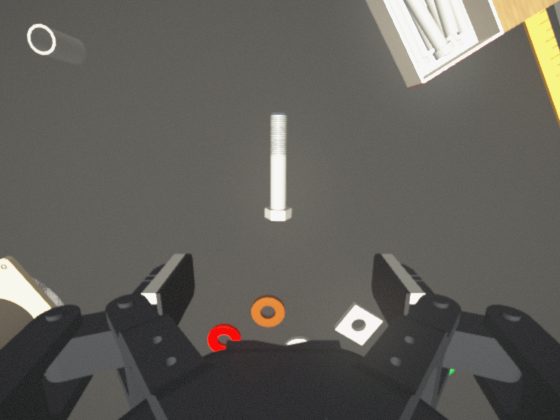

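The rectified and raw views show the bolt with its threaded end at the top, its head at about (277,214) and the head's face at row 221. That agrees with the fit.

```bash
python3 -c "
from h import *
go(428,-307,180,1.043)"
```

```text
d [-33.44   2.89  14.03] a [-0.     0.001  0.004] | pos [570.3  -2.8 319.9] yaw [-3.142e+00  1.000e-03  1.047e+00] w 85.1 F [-0.2 -0.1 -0.1] t 2.1
```

Request:
send_rows(series=[{"ax": 0,"ay": 0,"az": 0.004,"dx": -33.4,"dy": 2.9,"dz": 14,"hand": 0},{"ax": 0,"ay": 0,"az": 0.004,"dx": -33.4,"dy": 2.9,"dz": 14,"hand": 0},{"ax": 0,"ay": 0,"az": 0.004,"dx": -33.4,"dy": 2.9,"dz": 14,"hand": 0},{"ax": 0,"ay": 0,"az": 0.004,"dx": -33.4,"dy": 2.9,"dz": 14,"hand": 0},{"ax": 0,"ay": 0,"az": 0.004,"dx": -33.4,"dy": 2.9,"dz": 14,"hand": 0},{"ax": 0,"ay": 0,"az": 0.004,"dx": -33.4,"dy": 2.9,"dz": 14,"hand": 0},{"ax": 0,"ay": 0,"az": 0.004,"dx": -33.4,"dy": 2.9,"dz": 14,"hand": 0},{"ax": 0,"ay": 0,"az": 0.004,"dx": -33.4,"dy": 2.9,"dz": 14,"hand": 0},{"ax": 0,"ay": 0,"az": 0.004,"dx": -33.4,"dy": 2.9,"dz": 14,"hand": 0},{"ax": 0,"ay": 0,"az": 0.004,"dx": -33.4,"dy": 2.9,"dz": 14,"hand": 0}])

```text
clock: 3.1
eef_pos: [430.3, -304.4, 180.5]
tool_rot: [3.141, -0.001, 1.045]
force: [0.6, 0.1, 0.2]
width: 85.5
gripper_force: 0.0
```

```bash
cat >> h.py <<'E'
def fit(c,z,lo=130,half=60,name=None):
    "bright part nearest the middle of the rectified wrist view: outline centre, hole centre, minAreaRect"
    d=get_image('wrist'); r=rectify(d,c,z,half,4); g=cv2.GaussianBlur(cv2.cvtColor(r,cv2.COLOR_RGB2GRAY),(5,5),0)
    if name: cv2.imwrite(name,r[:,:,::-1])
    m=((g>lo)&(r.max(2).astype(int)-r.min(2)<60)).astype(np.uint8)
    cs,h=cv2.findContours(m,cv2.RETR_CCOMP,cv2.CHAIN_APPROX_NONE)
    f=lambda p:(np.array(p)/4-half+c).round(1)
    for k,q in enumerate(cs):
        if cv2.contourArea(q)>16*60:
            R=cv2.minAreaRect(q); E=cv2.fitEllipse(q)
            print('hole' if h[0][k][3]>=0 else 'out','rect',f(R[0]),(np.array(R[1])/4).round(1),'deg',round(R[2],1),'ell',f(E[0]),(np.array(E[1])/4).round(1))
E
python3 - <<'E'
from h import *
fit((428,-307),10,name='pics/w_wash.png')
go(428,-307,180,1.043)
E
```

```text
out rect [ 430.  -305.8] [61.7 61.5] deg 39.1 ell [ 430.  -305.8] [61.4 61.8]
hole rect [ 430.1 -305.5] [22.8 23.2] deg 45.0 ell [ 430.  -305.5] [22.5 23.4]
d [-0.43 -0.09  0.08] a [ 0.001 -0.001  0.004] | pos [ 431.  -303.7  180.8] yaw [ 3.140e+00 -1.000e-03  1.047e+00] w 85.1 F [-0.4  0.4 -1.1] t 3.15
```

View pics/w_wash.png

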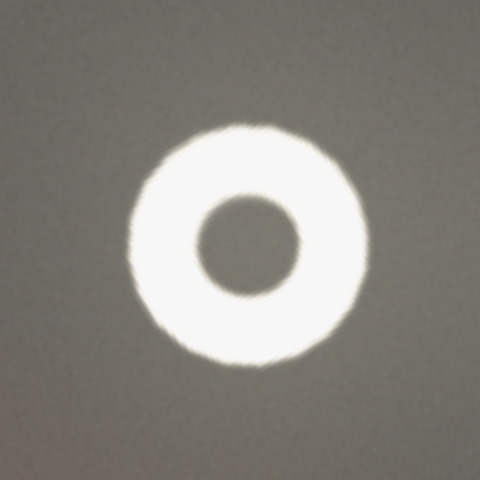

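The rectified crop shows the steel washer centred at (248,245), which is (430,−305.7) in the world.

Request:
send_rows(series=[{"ax": 0,"ay": 0,"az": 0,"dx": -0.2,"dy": 0,"dz": 5,"hand": 0},{"ax": 0,"ay": 0,"az": 0,"dx": -0.2,"dy": 0,"dz": 10,"hand": 0},{"ax": 0,"ay": 0,"az": 0,"dx": -0.2,"dy": 0,"dz": 14,"hand": 0},{"ax": 0,"ay": 0,"az": 0,"dx": -0.2,"dy": 0,"dz": 16.5,"hand": 0},{"ax": 0,"ay": 0,"az": 0,"dx": -0.2,"dy": 0,"dz": 17.5,"hand": 0},{"ax": 0,"ay": 0,"az": 0,"dx": -0.2,"dy": 0,"dz": 18.1,"hand": 0},{"ax": 0,"ay": 0,"az": 0,"dx": -0.2,"dy": 0,"dz": 18.1,"hand": 0},{"ax": 0,"ay": 0,"az": 0,"dx": -0.2,"dy": 0,"dz": 18.1,"hand": 0},{"ax": 0,"ay": 0,"az": 0,"dx": -0.2,"dy": 0,"dz": 18.1,"hand": 0}])

```text
clock: 4.05
eef_pos: [429.7, -307.2, 0.4]
tool_rot: [3.139, 0.0, 1.046]
force: [-0.0, 0.4, -0.3]
width: 85.0
gripper_force: 0.0
```

```bash
python3 -c "
from h import *
go(430,-305.7,-1,1.043)"
```

```text
d [ 0.15 -0.05  0.13] a [0.003 0.    0.003] | pos [ 4.297e+02 -3.072e+02  4.000e-01] yaw [3.139 0.    1.046] w 85.0 F [-0.   0.4 -0.3] t 4.05
```

Request:
send_rows(series=[{"ax": 0,"ay": 0,"az": 0,"dx": 0.15,"dy": 0,"dz": 0.15,"hand": 0.2},{"ax": 0,"ay": 0,"az": 0,"dx": 0.15,"dy": 0,"dz": 0.15,"hand": 0.6},{"ax": 0,"ay": 0,"az": 0,"dx": 0.15,"dy": 0,"dz": 0.15,"hand": 1},{"ax": 0,"ay": 0,"az": 0,"dx": 0.15,"dy": 0,"dz": 0.15,"hand": 1},{"ax": 0,"ay": 0,"az": 0,"dx": 0.15,"dy": 0,"dz": 0.15,"hand": 1},{"ax": 0,"ay": 0,"az": 0,"dx": 0.15,"dy": 0,"dz": 0.15,"hand": 1},{"ax": 0,"ay": 0,"az": 0,"dx": 0.15,"dy": 0,"dz": 0.15,"hand": 1},{"ax": 0,"ay": 0,"az": 0,"dx": 0.15,"dy": 0,"dz": 0.15,"hand": 1}])

```text
clock: 4.85
eef_pos: [429.9, -305.4, -1.1]
tool_rot: [3.141, 0.0, 1.045]
force: [-1.4, 1.5, 13.4]
width: 57.0
gripper_force: 61.0
```

Request:
send_rows(series=[{"ax": 0,"ay": 0,"az": 0,"dx": 0,"dy": 0,"dz": -1,"hand": 1},{"ax": 0,"ay": 0,"az": 0,"dx": 0,"dy": 0,"dz": -3,"hand": 1},{"ax": 0,"ay": 0,"az": 0,"dx": 0,"dy": 0,"dz": -6,"hand": 1},{"ax": 0,"ay": 0,"az": 0,"dx": 0,"dy": 0,"dz": -10,"hand": 1},{"ax": 0,"ay": 0,"az": 0,"dx": 0,"dy": 0,"dz": -10,"hand": 1},{"ax": 0,"ay": 0,"az": 0,"dx": 0,"dy": 0,"dz": -10,"hand": 1}])

```text
clock: 5.45
eef_pos: [429.8, -305.8, 98.4]
tool_rot: [3.14, 0.0, 1.045]
force: [0.2, 0.1, -2.3]
width: 56.6
gripper_force: 64.3
```

```bash
python3 - <<'E'
from h import *
go(501.7,-106,60,1.043)
d=get_image('wrist'); cv2.imwrite('pics/w_held.png',d['pixels'][200:,:,::-1])
E
```

```text
d [20.9  -3.81  3.83] a [0.002 0.    0.002] | pos [ 429.8 -305.8   98.4] yaw [3.14  0.    1.045] w 56.6 F [ 0.2  0.1 -2.3] t 5.45
```

View pics/w_held.png

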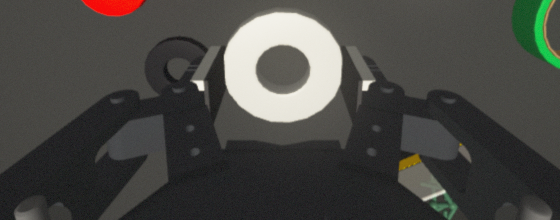

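The washer is held level between the fingers, with its hole at about (283,267) in the full frame.

Request:
send_rows(series=[{"ax": 0,"ay": 0,"az": 0.002,"dx": 21,"dy": -3.8,"dz": 0,"hand": 1},{"ax": 0,"ay": 0,"az": 0.002,"dx": 21,"dy": -3.8,"dz": 0,"hand": 1},{"ax": 0,"ay": 0,"az": 0.002,"dx": 21,"dy": -3.8,"dz": 0,"hand": 1},{"ax": 0,"ay": 0,"az": 0.002,"dx": 21,"dy": -3.8,"dz": 2,"hand": 1},{"ax": 0,"ay": 0,"az": 0.002,"dx": 21,"dy": -3.8,"dz": 4,"hand": 1},{"ax": 0,"ay": 0,"az": 0.002,"dx": 21,"dy": -3.8,"dz": 6,"hand": 1},{"ax": 0,"ay": 0,"az": 0.002,"dx": 21,"dy": -3.8,"dz": 7.5,"hand": 1},{"ax": 0,"ay": 0,"az": 0.002,"dx": 21,"dy": -3.8,"dz": 7.5,"hand": 1},{"ax": 0,"ay": 0,"az": 0.002,"dx": 21,"dy": -3.8,"dz": 7.5,"hand": 1}])

```text
clock: 6.4
eef_pos: [500.9, -104.5, 21.6]
tool_rot: [-3.139, 0.001, 1.044]
force: [0.8, 0.7, -1.6]
width: 56.8
gripper_force: 64.5
```

```bash
python3 - <<'E'
from h import *
go(501.7,-106,-0.5,1.043)
E
```

```text
d [-0.09  0.15  2.21] a [-0.002  0.001  0.001] | pos [ 500.9 -104.5   21.6] yaw [-3.139e+00  1.000e-03  1.044e+00] w 56.8 F [ 0.8  0.7 -1.6] t 6.4
```

Request:
send_rows(series=[{"ax": 0,"ay": 0,"az": 0,"dx": -0.1,"dy": 0.15,"dz": 1.2,"hand": 1},{"ax": 0,"ay": 0,"az": 0,"dx": -0.1,"dy": 0.15,"dz": 1.8,"hand": 1},{"ax": 0,"ay": 0,"az": 0,"dx": -0.1,"dy": 0.15,"dz": 2.1,"hand": 1},{"ax": 0,"ay": 0,"az": 0,"dx": -0.1,"dy": 0.15,"dz": 2.2,"hand": 1},{"ax": 0,"ay": 0,"az": 0,"dx": -0.1,"dy": 0.15,"dz": 2.2,"hand": 1},{"ax": 0,"ay": 0,"az": 0,"dx": -0.1,"dy": 0.15,"dz": 2.2,"hand": 1}])

```text
clock: 7.0
eef_pos: [502.9, -106.3, 0.8]
tool_rot: [3.141, -0.0, 1.044]
force: [0.4, 0.1, -1.4]
width: 56.5
gripper_force: 64.5
```

Request:
send_rows(series=[{"ax": 0,"ay": 0,"az": 0,"dx": 0,"dy": -0.1,"dz": 0.1,"hand": 1},{"ax": 0,"ay": 0,"az": 0,"dx": 0,"dy": -0.1,"dz": 0.2,"hand": 1},{"ax": 0,"ay": 0,"az": 0,"dx": 0,"dy": -0.1,"dz": 0.2,"hand": 1},{"ax": 0,"ay": 0,"az": 0,"dx": 0,"dy": -0.1,"dz": 0.2,"hand": 0.5},{"ax": 0,"ay": 0,"az": 0,"dx": 0,"dy": -0.1,"dz": 0.2,"hand": 0},{"ax": 0,"ay": 0,"az": 0,"dx": 0,"dy": -0.1,"dz": 0.2,"hand": 0},{"ax": 0,"ay": 0,"az": 0,"dx": 0,"dy": -0.1,"dz": 0.2,"hand": 0},{"ax": 0,"ay": 0,"az": 0,"dx": 0,"dy": -0.1,"dz": 0.2,"hand": 0}])

```text
clock: 7.8
eef_pos: [501.9, -105.8, -1.6]
tool_rot: [3.142, -0.0, 1.044]
force: [0.1, -0.4, -0.1]
width: 85.2
gripper_force: 0.0
```

Request:
send_rows(series=[{"ax": 0,"ay": 0,"az": 0,"dx": 0,"dy": 0,"dz": -2,"hand": 0},{"ax": 0,"ay": 0,"az": 0,"dx": 0,"dy": 0,"dz": -6,"hand": 0},{"ax": 0,"ay": 0,"az": 0,"dx": 0,"dy": 0,"dz": -11,"hand": 0},{"ax": 0,"ay": 0,"az": 0,"dx": 0,"dy": 0,"dz": -16,"hand": 0},{"ax": 0,"ay": 0,"az": 0,"dx": 0,"dy": 0,"dz": -18,"hand": 0},{"ax": 0,"ay": 0,"az": 0,"dx": 0,"dy": 0,"dz": -18,"hand": 0},{"ax": 0,"ay": 0,"az": 0,"dx": 0,"dy": 0,"dz": -18,"hand": 0}])

```text
clock: 8.5
eef_pos: [501.6, -105.9, 178.4]
tool_rot: [3.141, 0.0, 1.044]
force: [-0.7, 0.4, -0.6]
width: 85.2
gripper_force: 0.0
```

```bash
python3 - <<'E'
from h import *
fit((501.7,-106),10,160,name='pics/w_placed.png')
go(403,294,260,1.0)
E
```

```text
out rect [532.1 -58.9] [25.2 43.8] deg 90.0 ell [535.2 -56.1] [23.3 44.4]
out rect [ 502.4 -106.4] [60.4 60.4] deg 20.9 ell [ 502.5 -106.4] [60.2 60.6]
hole rect [ 502.4 -106.1] [24.5 24.2] deg 0.0 ell [ 502.5 -106.2] [24.2 24.6]
d [ 29.62 -28.59  -8.22] a [-0.002  0.001  0.044] | pos [ 500.9 -105.8  177.5] yaw [-3.140e+00  1.000e-03  1.044e+00] w 85.6 F [-0.7 -0.4 -0.7] t 8.55
```

Request:
send_rows(series=[{"ax": 0,"ay": 0,"az": 0,"dx": 29.6,"dy": -28.6,"dz": -8.2,"hand": 0},{"ax": 0,"ay": 0,"az": 0,"dx": 29.6,"dy": -28.6,"dz": -8.2,"hand": 0},{"ax": 0,"ay": 0,"az": 0,"dx": 29.6,"dy": -28.6,"dz": -8.2,"hand": 0},{"ax": 0,"ay": 0,"az": 0,"dx": 29.6,"dy": -28.6,"dz": -8.2,"hand": 0},{"ax": 0,"ay": 0,"az": 0,"dx": 29.6,"dy": -28.6,"dz": -8.2,"hand": 0},{"ax": 0,"ay": 0,"az": 0,"dx": 29.6,"dy": -28.6,"dz": -8.2,"hand": 0},{"ax": 0,"ay": 0,"az": 0,"dx": 29.6,"dy": -28.6,"dz": -8.2,"hand": 0},{"ax": 0,"ay": 0,"az": 0,"dx": 29.6,"dy": -28.6,"dz": -8.2,"hand": 0},{"ax": 0,"ay": 0,"az": 0,"dx": 29.6,"dy": -28.6,"dz": -8.2,"hand": 0},{"ax": 0,"ay": 0,"az": 0,"dx": 29.6,"dy": -28.6,"dz": -8.2,"hand": 0}])

```text
clock: 9.55
eef_pos: [401.5, 297.6, 259.3]
tool_rot: [-3.139, 0.0, 1.051]
force: [0.0, 0.2, -0.8]
width: 85.6
gripper_force: 0.0
```

Request:
send_rows(series=[{"ax": 0,"ay": 0,"az": 0,"dx": 0,"dy": 0,"dz": 0,"hand": 0},{"ax": 0,"ay": 0,"az": 0,"dx": 0,"dy": 0,"dz": 0,"hand": 0}])

```text
clock: 9.75
eef_pos: [403.7, 291.7, 259.2]
tool_rot: [-3.141, 0.003, 1.041]
force: [-0.3, 0.3, 0.4]
width: 85.4
gripper_force: 0.0
```

```bash
python3 - <<'E'
from h import *
fit((400,290),60,130,name='pics/w_tube.png')
go(403,294,260,1.043)
E
```

```text
out rect [401.1 290.1] [41.7 36. ] deg 88.8 ell [401.9 289.6] [35.  42.7]
hole rect [402.  292.7] [13.7 22.9] deg 80.3 ell [402.  292.2] [13.5 23. ]
d [ 0.15 -0.19 -0.05] a [-0.     0.003 -0.002] | pos [403.9 291.8 259.5] yaw [-3.141e+00  3.000e-03  1.041e+00] w 85.3 F [-0.6  0.1 -0. ] t 9.8
```

View pics/w_tube.png

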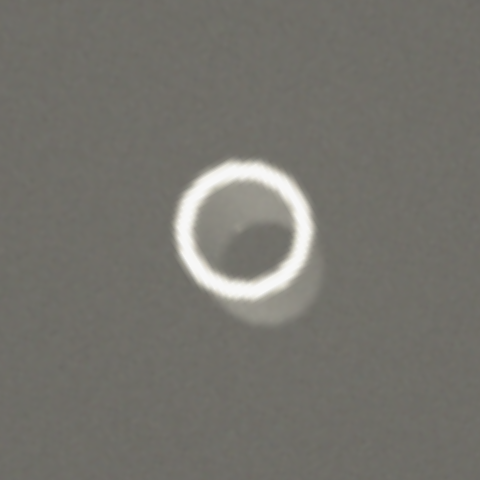

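The crop shows the tube's top ring centred at (244,230), which is (401,287.5) in the world at z=60.

Request:
send_rows(series=[{"ax": 0,"ay": 0,"az": 0,"dx": -0.5,"dy": 0,"dz": 5,"hand": 0},{"ax": 0,"ay": 0,"az": 0,"dx": -0.5,"dy": 0,"dz": 10,"hand": 0},{"ax": 0,"ay": 0,"az": 0,"dx": -0.5,"dy": 0,"dz": 15,"hand": 0},{"ax": 0,"ay": 0,"az": 0,"dx": -0.5,"dy": 0,"dz": 19,"hand": 0},{"ax": 0,"ay": 0,"az": 0,"dx": -0.5,"dy": 0,"dz": 22,"hand": 0},{"ax": 0,"ay": 0,"az": 0,"dx": -0.5,"dy": 0,"dz": 23.6,"hand": 0},{"ax": 0,"ay": 0,"az": 0,"dx": -0.5,"dy": 0,"dz": 23.6,"hand": 0},{"ax": 0,"ay": 0,"az": 0,"dx": -0.5,"dy": 0,"dz": 23.6,"hand": 0}])

```text
clock: 10.6
eef_pos: [401.4, 288.7, 24.6]
tool_rot: [3.141, 0.001, 1.042]
force: [-0.2, 0.4, 0.1]
width: 85.3
gripper_force: 0.0
```

```bash
python3 - <<'E'
from h import *
go(401,287.5,23,1.043)
E
```

```text
d [-0.12  0.02  0.16] a [ 0.     0.001 -0.001] | pos [401.4 288.7  24.6] yaw [3.141e+00 1.000e-03 1.042e+00] w 85.3 F [-0.2  0.4  0.1] t 10.6
```

Request:
send_rows(series=[{"ax": 0,"ay": 0,"az": 0,"dx": -0.1,"dy": 0,"dz": 0.1,"hand": 0.3},{"ax": 0,"ay": 0,"az": 0,"dx": -0.1,"dy": 0,"dz": 0.1,"hand": 0.5},{"ax": 0,"ay": 0,"az": 0,"dx": -0.1,"dy": 0,"dz": 0.1,"hand": 0.6},{"ax": 0,"ay": 0,"az": 0,"dx": -0.1,"dy": 0,"dz": 0.1,"hand": 0.8},{"ax": 0,"ay": 0,"az": 0,"dx": -0.1,"dy": 0,"dz": 0.1,"hand": 1},{"ax": 0,"ay": 0,"az": 0,"dx": -0.1,"dy": 0,"dz": 0.1,"hand": 1},{"ax": 0,"ay": 0,"az": 0,"dx": -0.1,"dy": 0,"dz": 0.1,"hand": 1},{"ax": 0,"ay": 0,"az": 0,"dx": -0.1,"dy": 0,"dz": 0.1,"hand": 1}])

```text
clock: 11.4
eef_pos: [400.9, 289.0, 24.5]
tool_rot: [3.141, -0.001, 1.044]
force: [-0.6, -0.2, 6.6]
width: 33.0
gripper_force: 58.9
```

Request:
send_rows(series=[{"ax": 0,"ay": 0,"az": 0,"dx": 0,"dy": 0,"dz": -2,"hand": 1},{"ax": 0,"ay": 0,"az": 0,"dx": 0,"dy": 0,"dz": -6,"hand": 1},{"ax": 0,"ay": 0,"az": 0,"dx": 0,"dy": 0,"dz": -10,"hand": 1},{"ax": 0,"ay": 0,"az": 0,"dx": 0,"dy": 0,"dz": -13,"hand": 1},{"ax": 0,"ay": 0,"az": 0,"dx": 0,"dy": 0,"dz": -13,"hand": 1}])

```text
clock: 11.9
eef_pos: [402.6, 290.5, 157.4]
tool_rot: [3.138, -0.008, 1.044]
force: [1.1, -0.7, -1.6]
width: 33.1
gripper_force: 59.9
```

```bash
python3 - <<'E'
from h import *
go(502.4,-106.3,110,1.043)
E
```

```text
d [-29.31  28.57   4.61] a [ 0.003 -0.008  0.001] | pos [402.6 290.5 157.4] yaw [ 3.138 -0.008  1.044] w 33.1 F [ 1.1 -0.7 -1.6] t 11.9
```

Request:
send_rows(series=[{"ax": 0,"ay": 0,"az": 0,"dx": -29.3,"dy": 28.6,"dz": 0,"hand": 1},{"ax": 0,"ay": 0,"az": 0,"dx": -29.3,"dy": 28.6,"dz": 0,"hand": 1},{"ax": 0,"ay": 0,"az": 0,"dx": -29.3,"dy": 28.6,"dz": 0,"hand": 1},{"ax": 0,"ay": 0,"az": 0,"dx": -29.3,"dy": 28.6,"dz": 0,"hand": 1},{"ax": 0,"ay": 0,"az": 0,"dx": -29.3,"dy": 28.6,"dz": 0,"hand": 1},{"ax": 0,"ay": 0,"az": 0,"dx": -29.3,"dy": 28.6,"dz": 0,"hand": 1},{"ax": 0,"ay": 0,"az": 0,"dx": -29.3,"dy": 28.6,"dz": 0,"hand": 1},{"ax": 0,"ay": 0,"az": 0,"dx": -29.3,"dy": 28.6,"dz": 0,"hand": 1},{"ax": 0,"ay": 0,"az": 0,"dx": -29.3,"dy": 28.6,"dz": 3,"hand": 1},{"ax": 0,"ay": 0,"az": 0,"dx": -29.3,"dy": 28.6,"dz": 6,"hand": 1}])

```text
clock: 12.9
eef_pos: [500.7, -112.4, 92.4]
tool_rot: [3.139, 0.001, 1.037]
force: [-0.4, 1.5, -1.4]
width: 32.2
gripper_force: 60.0
```

Request:
send_rows(series=[{"ax": 0,"ay": 0,"az": 0,"dx": 0,"dy": 0,"dz": 0,"hand": 1},{"ax": 0,"ay": 0,"az": 0,"dx": 0,"dy": 0,"dz": 0,"hand": 1},{"ax": 0,"ay": 0,"az": 0,"dx": 0,"dy": 0,"dz": 0,"hand": 1}])

```text
clock: 13.2
eef_pos: [501.1, -107.6, 94.4]
tool_rot: [3.14, -0.001, 1.045]
force: [-0.1, 0.5, -2.1]
width: 32.8
gripper_force: 60.0
```

```bash
python3 - <<'E'
from h import *
s=read_state()
go(502.4,-106.3,36,1.043)
d=get_image('wrist');X=s['eef_pos']
r=rectify(d,X[:2],X[2]-24+60,60,4)
g=rectify(d,X[:2],10,60,4)
cv2.imwrite('pics/w_tubeheld.png',np.hstack([r,g])[:,:,::-1][:,:800]); print(X)
E
```

```text
d [0.17 0.04 5.85] a [ 0.001 -0.001  0.002] | pos [ 501.1 -107.6   94.4] yaw [ 3.140e+00 -1.000e-03  1.045e+00] w 32.8 F [-0.1  0.5 -2.1] t 13.2
[ 501.06178023 -107.59078639   94.44940291]
```

View pics/w_tubeheld.png

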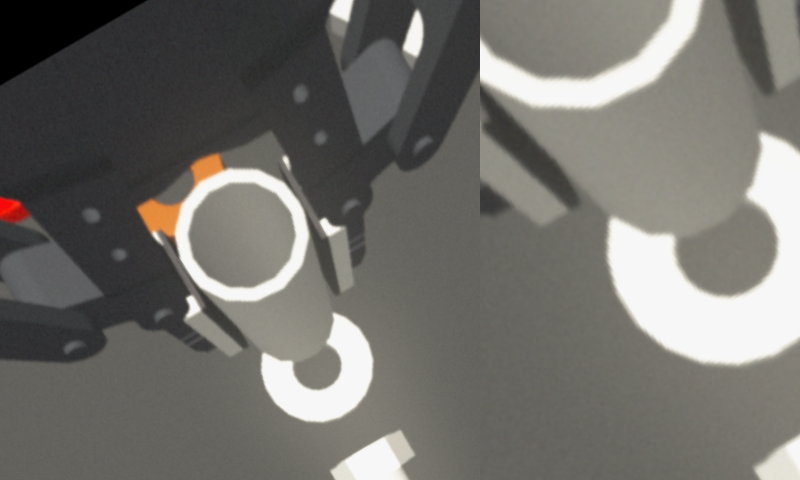

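The held tube's ring is at (241,234), about 1.5 mm behind the TCP, and the washer lies directly below. I'll correct for the offset.

Request:
send_rows(series=[{"ax": 0,"ay": 0,"az": 0,"dx": 0.3,"dy": -0.05,"dz": 2,"hand": 1},{"ax": 0,"ay": 0,"az": 0,"dx": 0.3,"dy": -0.05,"dz": 4,"hand": 1},{"ax": 0,"ay": 0,"az": 0,"dx": 0.3,"dy": -0.05,"dz": 5.3,"hand": 1},{"ax": 0,"ay": 0,"az": 0,"dx": 0.3,"dy": -0.05,"dz": 5.7,"hand": 1},{"ax": 0,"ay": 0,"az": 0,"dx": 0.3,"dy": -0.05,"dz": 5.7,"hand": 1},{"ax": 0,"ay": 0,"az": 0,"dx": 0.3,"dy": -0.05,"dz": 5.7,"hand": 1}])

```text
clock: 13.85
eef_pos: [502.0, -105.5, 37.2]
tool_rot: [3.14, -0.0, 1.044]
force: [-0.4, 0.2, -0.8]
width: 33.0
gripper_force: 60.0
```

```bash
python3 - <<'E'
from h import *
go(502.2,-104.8,34,1.043)
E
```

```text
d [ 0.07 -0.02  0.32] a [ 0.001 -0.     0.001] | pos [ 502.  -105.5   37.2] yaw [ 3.14  -0.     1.044] w 33.0 F [-0.4  0.2 -0.8] t 13.85
```

Request:
send_rows(series=[{"ax": 0,"ay": 0,"az": 0,"dx": 0.05,"dy": 0,"dz": 0.1,"hand": 1},{"ax": 0,"ay": 0,"az": 0,"dx": 0.05,"dy": 0,"dz": 0.2,"hand": 1},{"ax": 0,"ay": 0,"az": 0,"dx": 0.05,"dy": 0,"dz": 0.2,"hand": 1},{"ax": 0,"ay": 0,"az": 0,"dx": 0.05,"dy": 0,"dz": 0.25,"hand": 1},{"ax": 0,"ay": 0,"az": 0,"dx": 0.05,"dy": 0,"dz": 0.25,"hand": 1}])

```text
clock: 14.35
eef_pos: [501.8, -105.2, 34.5]
tool_rot: [3.141, 0.0, 1.044]
force: [-1.1, -0.4, 5.3]
width: 32.6
gripper_force: 60.7
```

Request:
send_rows(series=[{"ax": 0,"ay": 0,"az": 0,"dx": 0,"dy": 0,"dz": 0,"hand": 0.55},{"ax": 0,"ay": 0,"az": 0,"dx": 0,"dy": 0,"dz": 0,"hand": 0.4},{"ax": 0,"ay": 0,"az": 0,"dx": 0,"dy": 0,"dz": 0,"hand": 0.2},{"ax": 0,"ay": 0,"az": 0,"dx": 0,"dy": 0,"dz": 0,"hand": 0},{"ax": 0,"ay": 0,"az": 0,"dx": 0,"dy": 0,"dz": 0,"hand": 0},{"ax": 0,"ay": 0,"az": 0,"dx": 0,"dy": 0,"dz": 0,"hand": 0}])

```text
clock: 14.95
eef_pos: [501.7, -105.1, 34.0]
tool_rot: [-3.142, -0.0, 1.044]
force: [0.1, 0.3, -0.2]
width: 85.6
gripper_force: 0.0
```

Request:
send_rows(series=[{"ax": 0,"ay": 0,"az": 0,"dx": 0,"dy": 0,"dz": -2,"hand": 0},{"ax": 0,"ay": 0,"az": 0,"dx": 0,"dy": 0,"dz": -6,"hand": 0},{"ax": 0,"ay": 0,"az": 0,"dx": 0,"dy": 0,"dz": -11,"hand": 0},{"ax": 0,"ay": 0,"az": 0,"dx": 0,"dy": 0,"dz": -16,"hand": 0},{"ax": 0,"ay": 0,"az": 0,"dx": 0,"dy": 0,"dz": -21,"hand": 0},{"ax": 0,"ay": 0,"az": 0,"dx": 0,"dy": 0,"dz": -21,"hand": 0},{"ax": 0,"ay": 0,"az": 0,"dx": 0,"dy": 0,"dz": -21,"hand": 0}])

```text
clock: 15.65
eef_pos: [502.0, -105.3, 245.2]
tool_rot: [3.139, -0.001, 1.043]
force: [-0.6, -0.3, -0.3]
width: 85.7
gripper_force: 0.0
```

```bash
python3 - <<'E'
from h import *
c=(502,-106); d=get_image('wrist')
r=np.hstack([rectify(d,c,z,45,4) for z in(70,10)]); cv2.imwrite('pics/w_stack1.png',r[:,:,::-1])
go(548,-309,220,1.043)
E
```

```text
d [-15.24  14.31   2.38] a [-0.     0.001  0.   ] | pos [ 501.  -105.2  243.7] yaw [-3.141e+00  1.000e-03  1.043e+00] w 85.5 F [ 0.1 -0.3 -0.4] t 15.7
```

View pics/w_stack1.png

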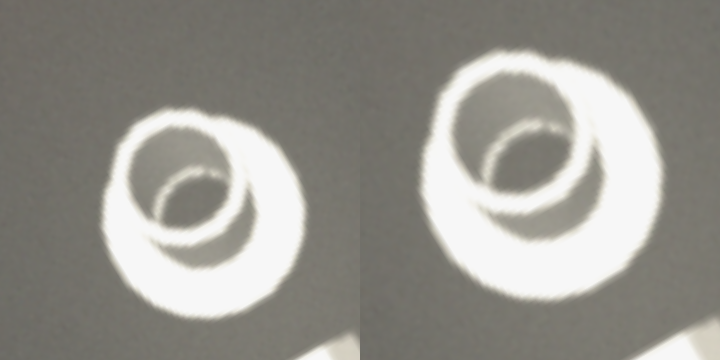

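The left crop (z=70) has the tube ring centred at (180,177). The right crop (z=10) has the washer at (182,178). They are centred to within 1 mm. The plate is next.

Request:
send_rows(series=[{"ax": 0,"ay": 0,"az": 0,"dx": -15.2,"dy": 14.3,"dz": 2.4,"hand": 0},{"ax": 0,"ay": 0,"az": 0,"dx": -15.2,"dy": 14.3,"dz": 2.4,"hand": 0},{"ax": 0,"ay": 0,"az": 0,"dx": -15.2,"dy": 14.3,"dz": 2.4,"hand": 0},{"ax": 0,"ay": 0,"az": 0,"dx": -15.2,"dy": 14.3,"dz": 2.4,"hand": 0},{"ax": 0,"ay": 0,"az": 0,"dx": -15.2,"dy": 14.3,"dz": 2.4,"hand": 0},{"ax": 0,"ay": 0,"az": 0,"dx": -15.2,"dy": 14.3,"dz": 2.4,"hand": 0},{"ax": 0,"ay": 0,"az": 0,"dx": -15.2,"dy": 14.3,"dz": 2.4,"hand": 0},{"ax": 0,"ay": 0,"az": 0,"dx": -15.2,"dy": 14.3,"dz": 2.4,"hand": 0}])

```text
clock: 16.5
eef_pos: [548.8, -305.7, 219.6]
tool_rot: [-3.14, -0.001, 1.047]
force: [-0.6, 0.9, -0.4]
width: 85.3
gripper_force: 0.0
```

```bash
python3 - <<'E'
from h import *
fit((548,-309),10,150)
go(548,-309,220,1.043)
E
```

```text
out rect [ 549.5 -307.3] [63.3 63.2] deg 26.6 ell [ 549.5 -307.4] [73.6 73.8]
hole rect [ 549.6 -306.9] [23.  23.3] deg 45.0 ell [ 549.7 -306.9] [22.9 23.5]
d [-0.31  0.06 -0.  ] a [-0.001 -0.001  0.004] | pos [ 549. -306.  220.] yaw [-3.141e+00 -1.000e-03  1.047e+00] w 85.2 F [ 0.5 -0.2 -0.4] t 16.55
```

```bash
python3 - <<'E'
from h import *
go(549.6,-307.1,40,0.464)
E
```

```text
d [-0.08  0.12 18.  ] a [-0.001 -0.001  0.583] | pos [ 549. -306.  220.] yaw [-3.141e+00 -1.000e-03  1.047e+00] w 85.2 F [ 0.5 -0.2 -0.4] t 16.55
```

Request:
send_rows(series=[{"ax": 0,"ay": 0,"az": 0.15,"dx": 0,"dy": 0,"dz": 4,"hand": 0},{"ax": 0,"ay": 0,"az": 0.3,"dx": -0.1,"dy": 0.1,"dz": 8,"hand": 0},{"ax": 0,"ay": 0,"az": 0.45,"dx": -0.1,"dy": 0.1,"dz": 12,"hand": 0},{"ax": 0,"ay": 0,"az": 0.583,"dx": -0.1,"dy": 0.1,"dz": 16,"hand": 0},{"ax": 0,"ay": 0,"az": 0.583,"dx": -0.1,"dy": 0.1,"dz": 18,"hand": 0},{"ax": 0,"ay": 0,"az": 0.583,"dx": -0.1,"dy": 0.1,"dz": 18,"hand": 0},{"ax": 0,"ay": 0,"az": 0.583,"dx": -0.1,"dy": 0.1,"dz": 18,"hand": 0}])

```text
clock: 17.25
eef_pos: [549.9, -308.8, 40.8]
tool_rot: [3.141, -0.001, 0.463]
force: [0.5, -0.2, 1.0]
width: 85.2
gripper_force: 0.0
```

```bash
python3 - <<'E'
from h import *
go(549.6,-307.1,-1,0.464)
E
```

```text
d [ 0.05 -0.17  4.18] a [ 0.    -0.001 -0.001] | pos [ 549.9 -308.8   40.8] yaw [ 3.141e+00 -1.000e-03  4.630e-01] w 85.2 F [ 0.5 -0.2  1. ] t 17.25
```

Request:
send_rows(series=[{"ax": 0,"ay": 0,"az": 0,"dx": 0,"dy": -0.15,"dz": 2,"hand": 0},{"ax": 0,"ay": 0,"az": 0,"dx": 0,"dy": -0.15,"dz": 3.5,"hand": 0},{"ax": 0,"ay": 0,"az": 0,"dx": 0,"dy": -0.15,"dz": 4.1,"hand": 0},{"ax": 0,"ay": 0,"az": 0,"dx": 0,"dy": -0.15,"dz": 4.1,"hand": 0.2},{"ax": 0,"ay": 0,"az": 0,"dx": 0,"dy": -0.15,"dz": 4.1,"hand": 0.3},{"ax": 0,"ay": 0,"az": 0,"dx": 0,"dy": -0.15,"dz": 4.1,"hand": 0.6},{"ax": 0,"ay": 0,"az": 0,"dx": 0,"dy": -0.15,"dz": 4.1,"hand": 1},{"ax": 0,"ay": 0,"az": 0,"dx": 0,"dy": -0.15,"dz": 4.1,"hand": 1},{"ax": 0,"ay": 0,"az": 0,"dx": 0,"dy": -0.15,"dz": 4.1,"hand": 1},{"ax": 0,"ay": 0,"az": 0,"dx": 0,"dy": -0.15,"dz": 4.1,"hand": 1}])

```text
clock: 18.25
eef_pos: [549.0, -308.6, 0.4]
tool_rot: [3.141, -0.001, 0.461]
force: [-1.4, 1.2, 5.8]
width: 57.8
gripper_force: 64.2
```

Request:
send_rows(series=[{"ax": 0,"ay": 0,"az": 0,"dx": 0,"dy": 0,"dz": -1,"hand": 1},{"ax": 0,"ay": 0,"az": 0,"dx": 0,"dy": 0,"dz": -4,"hand": 1},{"ax": 0,"ay": 0,"az": 0,"dx": 0,"dy": 0,"dz": -8,"hand": 1},{"ax": 0,"ay": 0,"az": 0,"dx": 0,"dy": 0,"dz": -13,"hand": 1},{"ax": 0,"ay": 0,"az": 0,"dx": 0,"dy": 0,"dz": -15,"hand": 1},{"ax": 0,"ay": 0,"az": 0,"dx": 0,"dy": 0,"dz": -15,"hand": 1}])

```text
clock: 18.85
eef_pos: [550.9, -309.7, 153.5]
tool_rot: [3.135, -0.005, 0.46]
force: [1.7, 0.0, -1.9]
width: 58.1
gripper_force: 65.2
```

```bash
python3 - <<'E'
from h import *
go(630.1,114.2,150,1.043)
E
```

```text
d [ 25.93 -34.46   0.24] a [ 0.008 -0.003 -0.583] | pos [ 550.9 -309.7  153.5] yaw [ 3.135 -0.005  0.46 ] w 58.1 F [ 1.7  0.  -1.9] t 18.85
```

Request:
send_rows(series=[{"ax": 0,"ay": 0,"az": 0,"dx": 25.9,"dy": -34.5,"dz": 0.2,"hand": 1},{"ax": 0,"ay": 0,"az": -0.15,"dx": 25.9,"dy": -34.5,"dz": 0.2,"hand": 1},{"ax": 0,"ay": 0,"az": -0.3,"dx": 25.9,"dy": -34.5,"dz": 0.2,"hand": 1},{"ax": 0,"ay": 0,"az": -0.45,"dx": 25.9,"dy": -34.5,"dz": 0.2,"hand": 1},{"ax": 0,"ay": 0,"az": -0.583,"dx": 25.9,"dy": -34.5,"dz": 0.2,"hand": 1},{"ax": 0,"ay": 0,"az": -0.583,"dx": 25.9,"dy": -34.5,"dz": 0.2,"hand": 1},{"ax": 0,"ay": 0,"az": -0.583,"dx": 25.9,"dy": -34.5,"dz": 0.2,"hand": 1},{"ax": 0,"ay": 0,"az": -0.583,"dx": 25.9,"dy": -34.5,"dz": 0.2,"hand": 1},{"ax": 0,"ay": 0,"az": -0.583,"dx": 25.9,"dy": -34.5,"dz": 0.2,"hand": 1},{"ax": 0,"ay": 0,"az": -0.583,"dx": 25.9,"dy": -34.5,"dz": 0.2,"hand": 1}])

```text
clock: 19.85
eef_pos: [625.9, 124.3, 145.5]
tool_rot: [-3.137, -0.004, 1.053]
force: [-0.3, 0.1, -2.1]
width: 57.7
gripper_force: 65.2
```

Request:
send_rows(series=[{"ax": 0,"ay": 0,"az": 0,"dx": 0,"dy": 0,"dz": 0,"hand": 1},{"ax": 0,"ay": 0,"az": 0,"dx": 0,"dy": 0,"dz": 0,"hand": 1},{"ax": 0,"ay": 0,"az": 0,"dx": 0,"dy": 0,"dz": 0,"hand": 1}])

```text
clock: 20.15
eef_pos: [626.8, 113.3, 146.4]
tool_rot: [-3.141, 0.002, 1.041]
force: [-0.2, 0.2, -2.2]
width: 57.8
gripper_force: 65.2
```

```bash
python3 - <<'E'
from h import *
go(629.5,113.2,25,1.043)
X=read_state()['eef_pos']; fit(X[:2],X[2]+9,150)
E
```

```text
d [ 0.14  0.24 12.14] a [-0.     0.002 -0.002] | pos [626.8 113.3 146.4] yaw [-3.141e+00  2.000e-03  1.041e+00] w 57.8 F [-0.2  0.2 -2.2] t 20.15
out rect [629.3 113.3] [17.2  9.2] deg 59.0 ell [629.5 113.8] [ 9.5 20. ]
out rect [624.  106.5] [76.2 60.8] deg 59.8 ell [627.2 111.9] [68.1 77.5]
hole rect [628.  113.6] [26.2 26.3] deg 53.1 ell [628.  113.6] [26.  26.2]
```

Request:
send_rows(series=[{"ax": 0,"ay": 0,"az": 0,"dx": 0.15,"dy": 0.15,"dz": 4,"hand": 1},{"ax": 0,"ay": 0,"az": 0,"dx": 0.15,"dy": 0.15,"dz": 8,"hand": 1},{"ax": 0,"ay": 0,"az": 0,"dx": 0.15,"dy": 0.15,"dz": 11,"hand": 1},{"ax": 0,"ay": 0,"az": 0,"dx": 0.15,"dy": 0.15,"dz": 13,"hand": 1},{"ax": 0,"ay": 0,"az": 0,"dx": 0.15,"dy": 0.15,"dz": 13.8,"hand": 1},{"ax": 0,"ay": 0,"az": 0,"dx": 0.15,"dy": 0.15,"dz": 14,"hand": 1},{"ax": 0,"ay": 0,"az": 0,"dx": 0.15,"dy": 0.15,"dz": 14,"hand": 1},{"ax": 0,"ay": 0,"az": 0,"dx": 0.15,"dy": 0.15,"dz": 14,"hand": 1}])

```text
clock: 21.0
eef_pos: [630.3, 116.4, 8.4]
tool_rot: [3.14, -0.002, 1.043]
force: [-0.2, -0.5, -2.2]
width: 57.7
gripper_force: 65.2
```

```bash
python3 - <<'E'
from h import *
go(628.9,113.9,0,1.043)
E
```

```text
d [-0.29  0.01  0.84] a [ 0.002 -0.002  0.   ] | pos [630.3 116.4   8.4] yaw [ 3.140e+00 -2.000e-03  1.043e+00] w 57.7 F [-0.2 -0.5 -2.2] t 21.0
```

Request:
send_rows(series=[{"ax": 0,"ay": 0,"az": 0,"dx": -0.25,"dy": 0,"dz": 0.4,"hand": 1},{"ax": 0,"ay": 0,"az": 0,"dx": -0.25,"dy": 0,"dz": 0.7,"hand": 1},{"ax": 0,"ay": 0,"az": 0,"dx": -0.25,"dy": 0,"dz": 0.8,"hand": 1},{"ax": 0,"ay": 0,"az": 0,"dx": -0.25,"dy": 0,"dz": 0.8,"hand": 1},{"ax": 0,"ay": 0,"az": 0,"dx": -0.25,"dy": 0,"dz": 0.8,"hand": 1}])

```text
clock: 21.5
eef_pos: [628.1, 113.6, 0.4]
tool_rot: [3.141, 0.0, 1.043]
force: [-1.4, -2.4, 6.8]
width: 57.6
gripper_force: 66.2
```

Contact. Release and look.

Request:
send_rows(series=[{"ax": 0,"ay": 0,"az": 0,"dx": 0,"dy": 0,"dz": 0,"hand": 0.25},{"ax": 0,"ay": 0,"az": 0,"dx": 0,"dy": 0,"dz": 0,"hand": 0},{"ax": 0,"ay": 0,"az": 0,"dx": 0,"dy": 0,"dz": 0,"hand": 0},{"ax": 0,"ay": 0,"az": 0,"dx": 0,"dy": 0,"dz": 0,"hand": 0},{"ax": 0,"ay": 0,"az": 0,"dx": 0,"dy": 0,"dz": -2,"hand": 0},{"ax": 0,"ay": 0,"az": 0,"dx": 0,"dy": 0,"dz": -7,"hand": 0},{"ax": 0,"ay": 0,"az": 0,"dx": 0,"dy": 0,"dz": -12,"hand": 0},{"ax": 0,"ay": 0,"az": 0,"dx": 0,"dy": 0,"dz": -17,"hand": 0},{"ax": 0,"ay": 0,"az": 0,"dx": 0,"dy": 0,"dz": -22,"hand": 0},{"ax": 0,"ay": 0,"az": 0,"dx": 0,"dy": 0,"dz": -22,"hand": 0}])

```text
clock: 22.5
eef_pos: [632.5, 115.7, 227.0]
tool_rot: [3.131, -0.01, 1.044]
force: [0.4, 0.9, -0.3]
width: 85.3
gripper_force: 0.0
```

Request:
send_rows(series=[{"ax": 0,"ay": 0,"az": 0,"dx": 0,"dy": 0,"dz": 0,"hand": 0},{"ax": 0,"ay": 0,"az": 0,"dx": 0,"dy": 0,"dz": 0,"hand": 0}])

```text
clock: 22.7
eef_pos: [626.9, 113.8, 217.6]
tool_rot: [-3.14, 0.002, 1.044]
force: [0.1, -0.6, -0.7]
width: 85.5
gripper_force: 0.0
```

```bash
python3 - <<'E'
from h import *
fit((630.1,114.2),10,170)
go(548,317,220,1.043)
E
```

```text
out rect [629.2 114. ] [61.  60.8] deg 59.8 ell [629.2 114. ] [71.  71.5]
hole rect [629.2 114.2] [26. 26.] deg 45.0 ell [629.2 114.2] [26.  26.2]
out rect [597.7  58.6] [17.5 15. ] deg 59.0 ell [598.   60.1] [13.6 18.6]
d [ 13.61 -17.03  -0.28] a [-0.002  0.002  0.001] | pos [626.7 113.7 217.1] yaw [-3.139e+00  2.000e-03  1.044e+00] w 85.6 F [0.1 0.2 0. ] t 22.75
```

Request:
send_rows(series=[{"ax": 0,"ay": 0,"az": 0,"dx": 13.6,"dy": -17,"dz": -0.3,"hand": 0},{"ax": 0,"ay": 0,"az": 0,"dx": 13.6,"dy": -17,"dz": -0.3,"hand": 0},{"ax": 0,"ay": 0,"az": 0,"dx": 13.6,"dy": -17,"dz": -0.3,"hand": 0},{"ax": 0,"ay": 0,"az": 0,"dx": 13.6,"dy": -17,"dz": -0.3,"hand": 0},{"ax": 0,"ay": 0,"az": 0,"dx": 13.6,"dy": -17,"dz": -0.3,"hand": 0},{"ax": 0,"ay": 0,"az": 0,"dx": 13.6,"dy": -17,"dz": -0.3,"hand": 0},{"ax": 0,"ay": 0,"az": 0,"dx": 13.6,"dy": -17,"dz": -0.3,"hand": 0},{"ax": 0,"ay": 0,"az": 0,"dx": 13.6,"dy": -17,"dz": -0.3,"hand": 0},{"ax": 0,"ay": 0,"az": 0,"dx": 13.6,"dy": -17,"dz": -0.3,"hand": 0}])

```text
clock: 23.65
eef_pos: [550.4, 314.8, 221.5]
tool_rot: [3.141, 0.001, 1.04]
force: [-0.1, 0.7, -0.0]
width: 85.2
gripper_force: 0.0
```

```bash
python3 - <<'E'
from h import *
fit((546,312),21.5,170,name='pics/w_nut.png')
go(546,312,220,1.043)
E
```

```text
out rect [546.8 316.5] [42.8 38.6] deg 8.0 ell [546.9 316.5] [39.8 40.4]
hole rect [546.8 316.3] [22.1 24.4] deg 38.2 ell [546.9 316.4] [22.8 22.9]
d [-0.49 -0.21  0.17] a [ 0.001  0.001 -0.002] | pos [550.3 315.2 221.7] yaw [3.141e+00 1.000e-03 1.041e+00] w 85.2 F [-0.2 -0.4  0.3] t 23.7
```

View pics/w_nut.png

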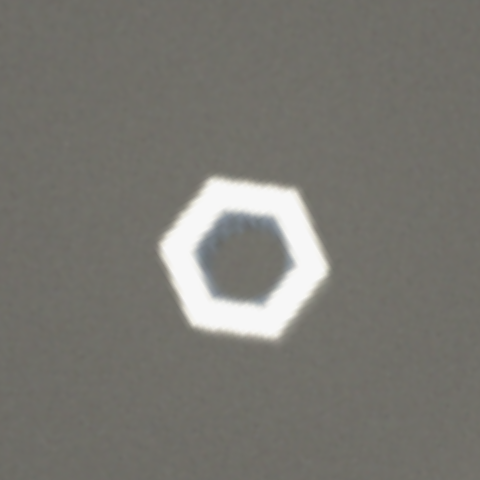

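The crop shows the nut centred at (244,259), with a corner pointing about 8° from x, so I'll grip it across the flats at yaw 1.182.

Request:
send_rows(series=[{"ax": 0,"ay": 0,"az": -0.14,"dx": 0,"dy": -0.3,"dz": 5,"hand": 0},{"ax": 0,"ay": 0,"az": -0.14,"dx": 0,"dy": -0.3,"dz": 10,"hand": 0},{"ax": 0,"ay": 0,"az": -0.14,"dx": 0,"dy": -0.3,"dz": 14,"hand": 0},{"ax": 0,"ay": 0,"az": -0.14,"dx": 0,"dy": -0.3,"dz": 17.5,"hand": 0},{"ax": 0,"ay": 0,"az": -0.14,"dx": 0,"dy": -0.3,"dz": 18,"hand": 0},{"ax": 0,"ay": 0,"az": -0.14,"dx": 0,"dy": -0.3,"dz": 18,"hand": 0},{"ax": 0,"ay": 0,"az": -0.14,"dx": 0,"dy": -0.3,"dz": 18,"hand": 0}])

```text
clock: 24.4
eef_pos: [548.3, 319.4, 44.0]
tool_rot: [3.14, -0.003, 1.183]
force: [0.1, -0.6, 0.7]
width: 85.4
gripper_force: 0.0
```

```bash
python3 - <<'E'
from h import *
go(546.9,316.5,4,1.182)
E
```

```text
d [-0.33 -0.03  4.  ] a [ 0.002 -0.003  0.001] | pos [548.3 319.4  44. ] yaw [ 3.140e+00 -3.000e-03  1.183e+00] w 85.4 F [ 0.1 -0.6  0.7] t 24.4
```

Request:
send_rows(series=[{"ax": 0,"ay": 0,"az": 0,"dx": -0.3,"dy": 0,"dz": 2,"hand": 0},{"ax": 0,"ay": 0,"az": 0,"dx": -0.3,"dy": 0,"dz": 3.5,"hand": 0},{"ax": 0,"ay": 0,"az": 0,"dx": -0.3,"dy": 0,"dz": 3.9,"hand": 0},{"ax": 0,"ay": 0,"az": 0,"dx": -0.3,"dy": 0,"dz": 3.9,"hand": 0.3},{"ax": 0,"ay": 0,"az": 0,"dx": -0.3,"dy": 0,"dz": 3.9,"hand": 0.5},{"ax": 0,"ay": 0,"az": 0,"dx": -0.3,"dy": 0,"dz": 3.9,"hand": 0.7},{"ax": 0,"ay": 0,"az": 0,"dx": -0.3,"dy": 0,"dz": 3.9,"hand": 1},{"ax": 0,"ay": 0,"az": 0,"dx": -0.3,"dy": 0,"dz": 3.9,"hand": 1},{"ax": 0,"ay": 0,"az": 0,"dx": -0.3,"dy": 0,"dz": 3.9,"hand": 1},{"ax": 0,"ay": 0,"az": 0,"dx": -0.3,"dy": 0,"dz": 3.9,"hand": 1}])

```text
clock: 25.4
eef_pos: [546.4, 316.5, 4.0]
tool_rot: [3.14, -0.002, 1.184]
force: [-0.6, -0.7, 5.8]
width: 34.6
gripper_force: 61.2
```

Request:
send_rows(series=[{"ax": 0,"ay": 0,"az": 0,"dx": 0,"dy": 0,"dz": -1,"hand": 1},{"ax": 0,"ay": 0,"az": 0,"dx": 0,"dy": 0,"dz": -4,"hand": 1},{"ax": 0,"ay": 0,"az": 0,"dx": 0,"dy": 0,"dz": -8,"hand": 1},{"ax": 0,"ay": 0,"az": 0,"dx": 0,"dy": 0,"dz": -10,"hand": 1},{"ax": 0,"ay": 0,"az": 0,"dx": 0,"dy": 0,"dz": -10,"hand": 1}])

```text
clock: 25.9
eef_pos: [547.5, 317.2, 106.7]
tool_rot: [3.138, -0.005, 1.184]
force: [0.2, 0.8, -0.4]
width: 34.3
gripper_force: 60.4
```

```bash
python3 - <<'E'
from h import *
go(629.2,114.1,80,1.182)
E
```

```text
d [-15.74  15.22   2.64] a [ 0.004 -0.005  0.002] | pos [547.5 317.2 106.7] yaw [ 3.138 -0.005  1.184] w 34.3 F [ 0.2  0.8 -0.4] t 25.9
```

Request:
send_rows(series=[{"ax": 0,"ay": 0,"az": 0,"dx": -15.7,"dy": 15.2,"dz": 0,"hand": 1},{"ax": 0,"ay": 0,"az": 0,"dx": -15.7,"dy": 15.2,"dz": 0,"hand": 1},{"ax": 0,"ay": 0,"az": 0,"dx": -15.7,"dy": 15.2,"dz": 0,"hand": 1},{"ax": 0,"ay": 0,"az": 0,"dx": -15.7,"dy": 15.2,"dz": 0,"hand": 1},{"ax": 0,"ay": 0,"az": 0,"dx": -15.7,"dy": 15.2,"dz": 1,"hand": 1},{"ax": 0,"ay": 0,"az": 0,"dx": -15.7,"dy": 15.2,"dz": 2.6,"hand": 1},{"ax": 0,"ay": 0,"az": 0,"dx": -15.7,"dy": 15.2,"dz": 2.6,"hand": 1},{"ax": 0,"ay": 0,"az": 0,"dx": -15.7,"dy": 15.2,"dz": 2.6,"hand": 1},{"ax": 0,"ay": 0,"az": 0,"dx": -15.7,"dy": 15.2,"dz": 2.6,"hand": 1}])

```text
clock: 26.8
eef_pos: [626.6, 115.8, 77.2]
tool_rot: [-3.141, -0.001, 1.187]
force: [0.2, 0.6, -1.3]
width: 34.6
gripper_force: 60.4
```

```bash
python3 - <<'E'
from h import *
X=read_state()['eef_pos']; fit(X[:2],X[2]-4+21.5,180)
go(629.2,114.1,14,1.182)
E
```

```text
out rect [640.2 141.9] [31.3 36.2] deg 60.0 ell [640.3 143.6] [34.  40.7]
out rect [624.7 107.9] [58.1 34.8] deg 68.2 ell [625.1 111.6] [34.4 54.5]
hole rect [627.6 115.5] [24.2 27.2] deg 37.9 ell [627.6 115.5] [25.1 25.4]
d [-0.04  0.26  6.35] a [ 0.    -0.001  0.005] | pos [626.9 115.4  77.5] yaw [ 3.142e+00 -1.000e-03  1.187e+00] w 34.7 F [ 0.5  0.2 -1.1] t 26.85
```

Request:
send_rows(series=[{"ax": 0,"ay": 0,"az": 0,"dx": -0.05,"dy": 0.2,"dz": 3,"hand": 1},{"ax": 0,"ay": 0,"az": 0,"dx": -0.05,"dy": 0.2,"dz": 5,"hand": 1},{"ax": 0,"ay": 0,"az": 0,"dx": -0.05,"dy": 0.2,"dz": 5.8,"hand": 1},{"ax": 0,"ay": 0,"az": 0,"dx": -0.05,"dy": 0.2,"dz": 5.8,"hand": 1},{"ax": 0,"ay": 0,"az": 0,"dx": -0.05,"dy": 0.2,"dz": 5.8,"hand": 1},{"ax": 0,"ay": 0,"az": 0,"dx": -0.05,"dy": 0.2,"dz": 5.8,"hand": 1}])

```text
clock: 27.45
eef_pos: [629.8, 112.5, 20.3]
tool_rot: [3.14, -0.001, 1.184]
force: [0.5, -0.3, -1.1]
width: 35.0
gripper_force: 60.5
```

```bash
python3 - <<'E'
from h import *
go(628.5,114.2,14,1.182)
E
```

```text
d [ 0.11 -0.18  0.63] a [ 0.002 -0.001  0.002] | pos [629.8 112.5  20.3] yaw [ 3.140e+00 -1.000e-03  1.184e+00] w 35.0 F [ 0.5 -0.3 -1.1] t 27.45
```

Request:
send_rows(series=[{"ax": 0,"ay": 0,"az": 0,"dx": 0.1,"dy": -0.15,"dz": 0.2,"hand": 1},{"ax": 0,"ay": 0,"az": 0,"dx": 0.1,"dy": -0.15,"dz": 0.4,"hand": 1},{"ax": 0,"ay": 0,"az": 0,"dx": 0.1,"dy": -0.15,"dz": 0.55,"hand": 1},{"ax": 0,"ay": 0,"az": 0,"dx": 0.1,"dy": -0.15,"dz": 0.55,"hand": 1},{"ax": 0,"ay": 0,"az": 0,"dx": 0.1,"dy": -0.15,"dz": 0.55,"hand": 1}])

```text
clock: 27.95
eef_pos: [627.9, 113.6, 14.0]
tool_rot: [3.141, -0.0, 1.184]
force: [-2.4, 0.0, 4.9]
width: 34.5
gripper_force: 61.1
```

Contact again. Release, rise and check.

Request:
send_rows(series=[{"ax": 0,"ay": 0,"az": 0,"dx": 0,"dy": 0,"dz": 0,"hand": 0.5},{"ax": 0,"ay": 0,"az": 0,"dx": 0,"dy": 0,"dz": 0,"hand": 0.3},{"ax": 0,"ay": 0,"az": 0,"dx": 0,"dy": 0,"dz": 0,"hand": 0},{"ax": 0,"ay": 0,"az": 0,"dx": 0,"dy": 0,"dz": 0,"hand": 0},{"ax": 0,"ay": 0,"az": 0,"dx": 0,"dy": 0,"dz": 0,"hand": 0},{"ax": 0,"ay": 0,"az": 0,"dx": 0,"dy": 0,"dz": -2,"hand": 0},{"ax": 0,"ay": 0,"az": 0,"dx": 0,"dy": 0,"dz": -7,"hand": 0},{"ax": 0,"ay": 0,"az": 0,"dx": 0,"dy": 0,"dz": -12,"hand": 0},{"ax": 0,"ay": 0,"az": 0,"dx": 0,"dy": 0,"dz": -17,"hand": 0},{"ax": 0,"ay": 0,"az": 0,"dx": 0,"dy": 0,"dz": -22,"hand": 0}])

```text
clock: 28.95
eef_pos: [627.4, 113.4, 235.6]
tool_rot: [-3.142, -0.0, 1.184]
force: [1.4, 0.1, 0.2]
width: 85.2
gripper_force: 0.0
```

Request:
send_rows(series=[{"ax": 0,"ay": 0,"az": 0,"dx": -6,"dy": 0,"dz": -6,"hand": 0},{"ax": 0,"ay": 0,"az": 0,"dx": -6,"dy": 0,"dz": -6,"hand": 0},{"ax": 0,"ay": 0,"az": 0,"dx": -6,"dy": 0,"dz": -6,"hand": 0},{"ax": 0,"ay": 0,"az": 0,"dx": -6,"dy": 0,"dz": -6,"hand": 0},{"ax": 0,"ay": 0,"az": 0,"dx": -6,"dy": 0,"dz": -6,"hand": 0}])

```text
clock: 29.45
eef_pos: [604.6, 59.0, 292.4]
tool_rot: [-3.14, 0.0, 1.185]
force: [-0.0, -0.2, -0.3]
width: 85.3
gripper_force: 0.0
```

```bash
python3 - <<'E'
from h import *
fit((629,114),31.5,180); d=get_image('wrist')
a=np.hstack([rectify(d,(629,114),z,45,4) for z in(31.5,10)])
b=rectify(d,(570,0),15,150,2); b=cv2.resize(b,(720,720))[100:620:2,::2]
cv2.imwrite('pics/fin.png',a[:,:,::-1]); cv2.imwrite('pics/fin2.png',d['pixels'][:,:,::-1])
E
```

```text
out rect [629.2 114.4] [58.  57.8] deg 59.9 ell [629.2 114.5] [67.4 67.7]
hole rect [628.8 113.7] [23.6 26. ] deg 39.1 ell [628.7 113.7] [24.3 24.6]
out rect [599.6  61.5] [22.1 12.3] deg 60.1 ell [599.3  61.8] [11.3 23.4]
```

View pics/fin.png

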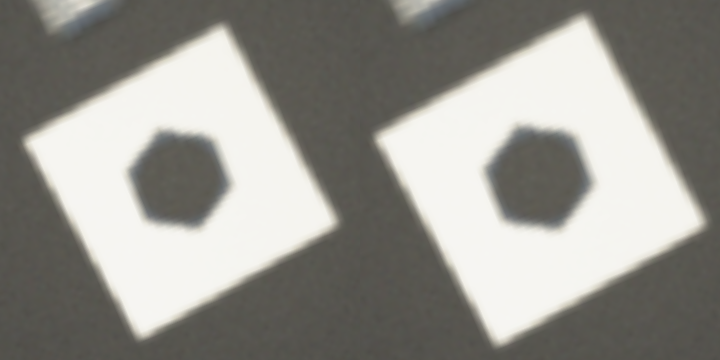

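View pics/fin2.png

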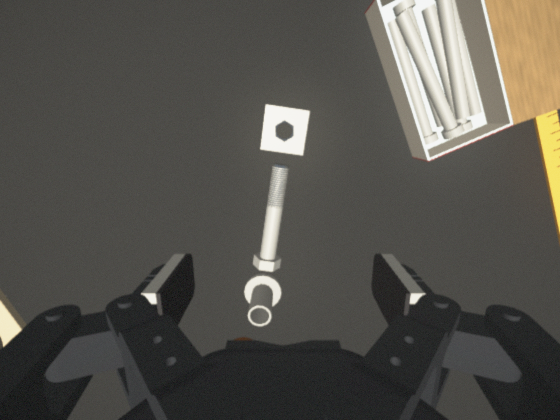

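The nut's bore at (180,179) sits centred on the plate to within 1 mm. The full view shows plate and nut, bolt, and washer and tube in one line.

```bash
python3 -c "
from cell import *
print(finish_job())"
```

```text
the job is handed in; nothing more can be done
None
```

The bolt set is laid out as asked and handed in at about 29.5 s: washer and tube off the bolt head, plate and nut off the threaded end, each upper part within about 1 mm of centre by camera, with the bolt and bystanders never touched.

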